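# Find the case that rattles on the tilt tester and set it in the re-packing tray

### The job

One of the two identical sealed grey cases with green lids on the tilt tester holds a piece that has come loose. Check both: press the blue tab fully down, hold it down for about a second and let go, then do the same with the yellow tab; the cradle that does not come back up level carries the case whose inner piece has slid. Set that case down gently in the red-floored tray, and leave the sound case where it is on its cradle.

Things in the scene. Friction and masses are not known exactly. Their poses are not given: they have to be found in the camera images.
- cradle_blue (a joint): Tilt of the blue-tabbed cradle: 0 level (rest), 0.22 rad with the tab end fully down (stop). Lightly sprung to level: under 2 N on the tab presses it. Held down half a second, then let go: under a sound case it springs back level within 1 s; under the case whose piece has slid it stays fully down until that case is lifted off
- cradle_yellow (a joint): Tilt of the yellow-tabbed cradle: 0 level (rest), 0.22 rad with the tab end fully down (stop). Lightly sprung to level: under 2 N on the tab presses it. Held down half a second, then let go: under a sound case it springs back level within 1 s; under the case whose piece has slid it stays fully down until that case is lifted off
- tab_blue (a point): Middle of the top face of the blue press tab, 36 x 44 mm, at the near (robot) end of that cradle, 97 mm from the hinge line; the nearest face of the case is 30 mm beyond the tab's far edge. Its x axis points along the cradle towards the case. It goes down about 21 mm when fully pressed
- tab_yellow (a point): Middle of the top face of the yellow press tab, 36 x 44 mm, at the near (robot) end of that cradle, 97 mm from the hinge line; the nearest face of the case is 30 mm beyond the tab's far edge. Its x axis points along the cradle towards the case. It goes down about 21 mm when fully pressed
- seat_blue (a point): Middle of the top of the blue-tabbed cradle (230 x 44 mm plate, 56 mm above the table when level, hinged across 6 mm below this point). Tips with the cradle: x along it away from the tab, z normal to it. The grey, green-lidded case lies centred here to 2 mm, 98 mm long (x), 50 wide (y), 38 high, 0.42 kg; its centre is 19 mm up z. Grasp it across the 50 mm. Cases are identical to look at
- seat_yellow (a point): Middle of the top of the yellow-tabbed cradle (230 x 44 mm plate, 56 mm above the table when level, hinged across 6 mm below this point). Tips with the cradle: x along it away from the tab, z normal to it. The grey, green-lidded case lies centred here to 2 mm, 98 mm long (x), 50 wide (y), 38 high, 0.42 kg; its centre is 19 mm up z. Grasp it across the 50 mm. Cases are identical to look at
- tray: Fixed re-packing tray with a white rim, 210 (x) x 190 (y) mm outside, rim 5 mm thick and 32 mm high, and a red drop-indicator floor plate held up by friction, its top 22 mm above the table (10 mm below the rim). Origin: centre of the tray's underside on the table
- tray_floor (a joint): How far the tray's red floor plate has been driven down (m): 0 at the start, stop at 0.015. It bears a case without sinking; a push over about 25 N or a blow drives it down and it stays there: about 0.0025 for a case dropped from 20 mm, 0.01 from 80 mm

How it is judged (in metres and radians):
On the way, in this order (a step that is already met when the one before it is completed fails the run):
1. the blue tab is pressed fully down and held for half a second (value of joint cradle_blue above 0.17 rad), for 0.5 s.
2. the yellow tab is pressed fully down and held for half a second (value of joint cradle_yellow above 0.17 rad), for 0.5 s.
At the end, for the whole second after the job is handed in: One case rests with its weight in the tray (over 3 N on it); the other still rests on its cradle (over 3 N on it), and that cradle is level (under 0.06 rad), as it is, once both have been tipped, only under the sound case (contact force between tray and anything else above 3 N and ((contact force between cradle_blue and anything else above 3 N and value of joint cradle_blue below 0.06 rad) or (contact force between cradle_yellow and anything else above 3 N and value of joint cradle_yellow below 0.06 rad))); the robot touches nothing.
It fails at once if a case is dropped or slammed into the tray: its floor is driven down over 6 mm (value of joint tray_floor above 0.006 m).
It also fails if it takes over 59 s, if anything falls off the work surface, if the arm or the gripper's body presses on something with over 40 N, if the wrist force passes 120 N, or if a joint passes its speed limit or range.

### The arm

A 6-joint arm with a two-finger parallel gripper is mounted at the origin on the work surface. World frame = base frame: x ahead of the robot, y to its left, z up, the work surface at z = 0. Lengths are in m, angles in degrees, forces in N, time in s.
With the tool pointing down it reaches from about 0.275 to 0.825 m from the base axis. Payload 4.9 kg.
Tool frame: the origin (TCP) lies on the centre line of the jaws, within the pads' length; the fingertips stand 14 mm ahead of it and the grasp point (between the pads) lies 5 mm behind it; y points along the fingers, z is the direction in which the jaws open and shut, and the axes are right-handed (so a half turn about y gives the same grasp; the last joint's range is limited). The gripper opens to 85 mm and grips with 20 to 120 N. Pads are 22 mm wide; open, the fingers measure 114 mm over their backs; the gripper's body (76 mm by 85 mm) begins 54 mm behind the grasp point. The pads swing forward as they close: fully open they stand 13 mm farther back than shut.
Start: joints at [-78.048, 18.69, -11.035, 60.275, 0, 82.311], TCP at [0.185, -0.518, 0.245] pointing down, gripper open.
Joint ranges: [-152.03, 152.03], [-55.5, 102.48], [-74.3, 77.21], [-110.64, 120.58], [-84.22, 78.4], [-180, 180]. Speed limits (degrees/s): [147.25, 147.25, 180, 180, 180, 180].

### API

Orientations are given as [roll, pitch, yaw] about the fixed x, y, z axes, in that order (R = Rz(yaw) Ry(pitch) Rx(roll)).
In Python, from plant import env, eyes, job_done gives the robot as it stands. The module is installed in compiled form; this text tells all that it offers.
- The arm moves only by the tool send_rows, never from a script. Its argument "deltas" is a list of rows, each an object with "dp": the shift along the tool's x, y, z in cm, a list of three; "turn": the turn about the tool's y in rad. A call has 1 to 12 rows; each row shifts and turns the pose as measured when the row begins, along the tool's axes as they then stand; what a row does not reach is not made up. A row lasts 1/10 s, in which the tool goes at most 50 mm and 8.59 degrees, less where a joint would pass 70% of its speed; a pose out of reach is approached as far as the arm can. A call with a gripper value outside its range is refused whole. "claw" is the opening, from -1 (shut) to 1 (fully open), so that 0 is half open, set as the call begins (left out, the last holds). The fingers move at their own pace and stop on an object; "force" is the grip in N (left out, the last holds). Time passes only in rows, so rows that do not move let the fingers close. It gives the time, the measured TCP pose, the force and the opening at its end, in the units of the state.
- env.get_obs(): the state, without advancing time (a new reading comes with each control period).
- eyes.snapshot(name): name is "scene" or "top" or "wrist"; returns the picture (420x560x3 uint8, red, green, blue); there is no depth.
- eyes.camera_model(name): a dict with "fx", "fy", "cx", "cy" (pixels), "R" (3x3) and "t" (3): a world point X has camera coordinates R X + t. Camera axes: x right, y down, z forward; pixel columns grow to the right and rows downward; lengths in m; the calibration is good to about 2 mm. A picture is of the moment at which its call begins: read the wrist's pose just before it. camera_model takes no time and is no camera call; for the wrist camera it gives the pose at the moment of the call.
- job_done(): hands the job in, once; it reports no verdict.
The state is a dict: "time_s": time; "q": joint angles; "qd": joint speeds; "effort": joint torques, N m; "eef_pos": TCP position; "eef_rot": TCP orientation; "force": force on the tool from outside, world axes, zero at the start; "moment": the same for the moment, N m; "opening": opening from 0.0 (shut) to 1.0 (fully open).
Only numpy, scipy, OpenCV 4.12 (cv2) and the standard library are available. Lean on these libraries where they do the work, as an engineer would, in place of code of your own. Each camera call takes 0.05 s, during which the arm holds its last target.

## Working session

There is one attempt and no reset: what is moved stays moved. The work goes in short steps, Python scripts to look and compute and a tool call to move; the robot and the scene stay as the last step left them, time stands still between calls to the robot, and variables do not carry over. Pictures are saved under pics/ and viewed, and the job is handed in when it is done.

Besides the shell and the picture viewer there is one more tool, called after "Emit:" as name(argument=value, ...), one argument or row to a line, values as JSON. send_rows: Moves the arm, as the interface text tells. Its arguments: {"type":"object","properties":{"deltas":{"type":"array","items":{"type":"object","properties":{"dp":{"type":"array","items":{"type":"number"}},"turn":{"type":"number"}}}},"claw":{"type":"number"},"force":{"type":"number"}},"required":["deltas"]}

```bash
mkdir -p pics
python3 - <<'E'
from plant import env, eyes
import cv2
o=env.get_obs();print({k:o[k] for k in('time_s','eef_pos','eef_rot','force','opening','q')})
for n in('scene','top'):
    im=eyes.snapshot(n);cv2.imwrite(f'pics/{n}0.png',im[:,:,::-1]);m=eyes.camera_model(n);print(n,m)
E
```

```text
{'time_s': 0.0, 'eef_pos': array([ 0.1847529 , -0.51744154,  0.2444876 ]), 'eef_rot': array([-9.00990559e+01,  1.45679353e-02, -1.60361520e+02]), 'force': array([ 0.17137599, -0.34616145,  1.07488543]), 'opening': 1.002190504397183, 'q': array([-7.80497207e+01,  1.87329087e+01, -1.10931040e+01,  6.02741017e+01,
        1.18505727e-03,  8.23117854e+01])}
scene {'fx': 506.92254086158397, 'fy': 506.92254086158397, 'cx': 282.2178276830357, 'cy': 206.00683402453487, 'R': array([[ 0.64134682,  0.76712297, -0.01402142],
       [ 0.44966024, -0.39061663, -0.80325856],
       [-0.6216751 ,  0.50886245, -0.59546543]]), 't': array([-0.3826378 , -0.15350485,  1.23556066])}
top {'fx': 545.9697246712398, 'fy': 545.9697246712398, 'cx': 272.629176105502, 'cy': 211.4324274437624, 'R': array([[ 0.016056  , -0.99986393, -0.00378486],
       [-0.98253134, -0.01507554, -0.18548557],
       [ 0.18540327,  0.0066969 , -0.9826397 ]]), 't': array([0.03071183, 0.53458656, 0.85792211])}
```

View pics/top0.png

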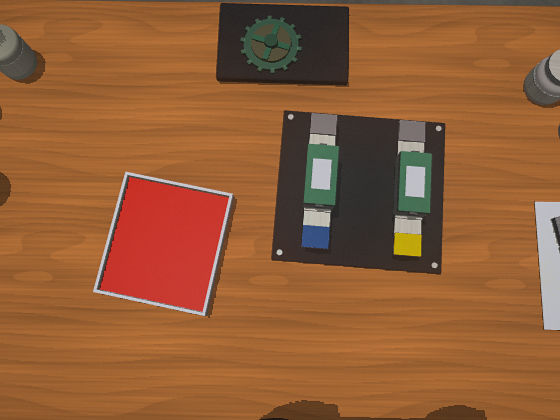

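View pics/scene0.png

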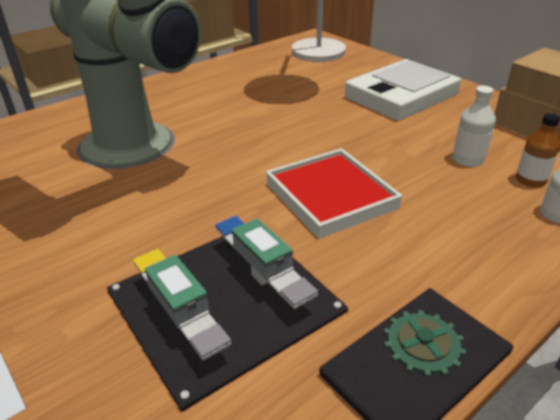

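Top view: blue tab is at about (316,237), yellow at (407,245), lids at (321,174) and (415,182), and the red tray at about (165,243). Next I'll enlarge this area.

Run:
```python
import cv2
im=cv2.imread('pics/top0.png')
c=cv2.resize(im[105:280,265:450],None,fx=4,fy=4,interpolation=cv2.INTER_CUBIC)[:, :740]
cv2.imwrite('pics/c0.png',cv2.resize(c,None,fx=.85,fy=.85))
hsv=cv2.cvtColor(im,cv2.COLOR_BGR2HSV)
import numpy as np
for n,lo,hi,(r0,r1,c0,c1) in [('blue',(105,120,60),(130,255,255),(200,265,280,350)),('yel',(22,150,100),(35,255,255),(215,270,370,440)),('lidB',(60,60,30),(95,255,255),(130,220,290,350)),('lidY',(60,60,30),(95,255,255),(130,230,380,445)),('red',(0,220,120),(4,255,255),(160,330,80,250))]:
    m=np.zeros(im.shape[:2],np.uint8);m[r0:r1,c0:c1]=cv2.inRange(hsv,lo,hi)[r0:r1,c0:c1]
    cs=max(cv2.findContours(m,0,2)[0],key=cv2.contourArea);r=cv2.minAreaRect(cs);print(n,r,cv2.boxPoints(r).round(1).tolist())
```

```text
blue ((315.2517395019531, 236.4793243408203), (26.65760040283203, 21.176597595214844), 4.763641834259033) [[301.1000061035156, 245.89999389648438], [302.79998779296875, 224.8000030517578], [329.3999938964844, 227.0], [327.70001220703125, 248.10000610351562]]
yel ((407.4552001953125, 244.03794860839844), (26.82369041442871, 21.425735473632812), 4.763641834259033) [[393.20001220703125, 253.60000610351562], [395.0, 232.1999969482422], [421.70001220703125, 234.5], [419.8999938964844, 255.8000030517578]]
lidB ((320.9336242675781, 173.99559020996094), (31.663043975830078, 59.3349494934082), 3.8140745162963867) [[303.20001220703125, 202.5], [307.1000061035156, 143.3000030517578], [338.70001220703125, 145.39999389648438], [334.79998779296875, 204.6999969482422]]
lidY ((414.5842590332031, 181.5546417236328), (31.877607345581055, 60.343448638916016), 1.9749339818954468) [[397.6000061035156, 211.1999969482422], [399.70001220703125, 150.89999389648438], [431.6000061035156, 152.0], [429.5, 212.3000030517578]]Traceback (most recent call last):
  File "<stdin>", line 9, in <module>
ValueError: max() iterable argument is empty
```

View pics/c0.png

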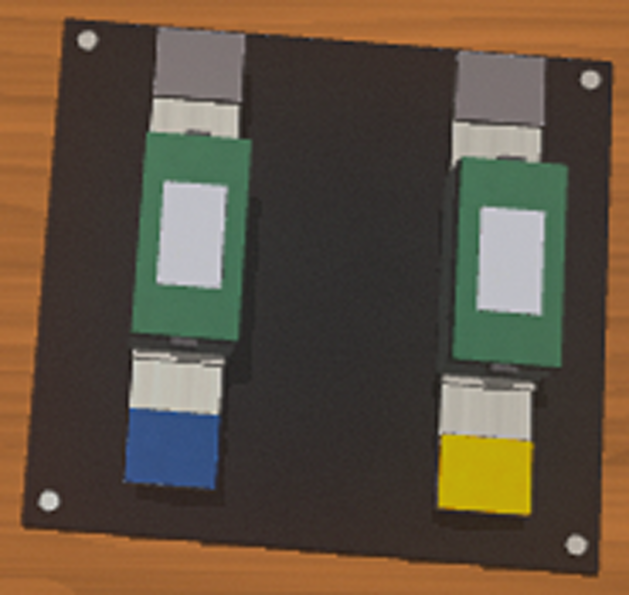

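```bash
cat > h.py <<'E'
import numpy as np
from plant import eyes
def back(name,uv,z):
    m=eyes.camera_model(name);R=np.array(m['R']);t=np.array(m['t'])
    d=R.T@np.array([(uv[0]-m['cx'])/m['fx'],(uv[1]-m['cy'])/m['fy'],1]);c=-R.T@t
    return c+d*(z-c[2])/d[2]
def proj(name,X):
    m=eyes.camera_model(name);p=np.array(m['R'])@np.array(X)+m['t']
    return np.array([m['fx']*p[0]/p[2]+m['cx'],m['fy']*p[1]/p[2]+m['cy']])
E
python3 - <<'E'
from h import *
np.set_printoptions(precision=4,suppress=True)
for n,ps,z in [('tabB',[(301.1,246),(302.8,224.8),(329.6,227),(328,248.3)],.057),('tabY',[(393.2,253.7),(395,232.2),(421.8,234.5),(420,256)],.057),
 ('lidB',[(303.4,204.0),(308.3,143.8),(339.2,146),(335.3,205.2)],.094),('lidY',[(398.0,211.3),(400.5,151.3),(432,153),(430.2,212.8)],.094),('trayrim',[(94.5,291.5),(127,173),(232.5,194),(205,315)],.032),
 ('board',[(271.5,259.5),(284.5,111),(445,123.5),(440.5,273.5)],.01)]:
    P=np.array([back('top',p,z) for p in ps]);e=[np.linalg.norm(P[i]-P[i-1]) for i in range(4)]
    d=(P[1]-P[0])+(P[2]-P[3]);print(n,P.mean(0),'edges',np.round(e,4),'yaw',np.degrees(np.arctan2(d[1],d[0])))
E
```

```text
tabB [ 0.4921 -0.0315  0.057 ] edges [0.0439 0.0351 0.0441 0.0353] yaw -4.30629089963064
tabY [ 0.482  -0.1817  0.057 ] edges [0.0435 0.0356 0.0438 0.0355] yaw -6.425011351404068
lidB [ 0.5872 -0.0386  0.094 ] edges [0.0505 0.0998 0.0501 0.098 ] yaw -4.112321622419569
lidY [ 0.5774 -0.1879  0.094 ] edges [0.0507 0.0988 0.0507 0.0984] yaw -3.839078640782738
trayrim [0.4822 0.2195 0.032 ] edges [0.1876 0.2067 0.1859 0.2074] yaw -11.080900359312736
board [ 0.5822 -0.1133  0.01  ] edges [0.2882 0.2686 0.2882 0.2685] yaw -4.05561114137182
```

Emit:
send_rows(
  deltas=[
    {"turn": -0.145},
    {"turn": -0.145},
    {"turn": -0.145},
    {"turn": -0.145},
    {"turn": -0.145},
    {"turn": -0.145},
    {"turn": -0.145},
    {"turn": -0.145},
    {"turn": -0.145},
    {"turn": -0.145},
    {"turn": -0.145},
    {"turn": -0.145},
  ],
  claw=-1,
  force=40,
)

```text
schema error: expected keys dp, turn
```

Emit:
send_rows(
  deltas=[
    {"dp": [0,0,0],"turn": -0.145},
    {"dp": [0,0,0],"turn": -0.145},
    {"dp": [0,0,0],"turn": -0.145},
    {"dp": [0,0,0],"turn": -0.145},
    {"dp": [0,0,0],"turn": -0.145},
    {"dp": [0,0,0],"turn": -0.145},
    {"dp": [0,0,0],"turn": -0.145},
    {"dp": [0,0,0],"turn": -0.145},
    {"dp": [0,0,0],"turn": -0.145},
    {"dp": [0,0,0],"turn": -0.145},
    {"dp": [0,0,0],"turn": -0.145},
    {"dp": [0,0,0],"turn": -0.145},
  ],
  claw=-1,
  force=40,
)

```text
time_s: 1.3
eef_pos: [0.1839, -0.5132, 0.2387]
eef_rot: [-89.7, 0.8, -57.2]
force: [-0.4, 0.5, 0.2]
opening: 0.002
```

Emit:
send_rows(
  deltas=[
    {"dp": [0,0,0],"turn": -0.13},
    {"dp": [0,0,0],"turn": -0.13},
    {"dp": [0,0,0],"turn": -0.13},
    {"dp": [0,0,0],"turn": -0.13},
    {"dp": [0,0,0],"turn": -0.13},
    {"dp": [0,0,0],"turn": -0.13},
    {"dp": [0,0,0],"turn": -0.13},
    {"dp": [0,0,0],"turn": 0},
  ],
)

```text
time_s: 2.1
eef_pos: [0.1833, -0.5104, 0.2349]
eef_rot: [-88.7, 0.3, -2.8]
force: [0.2, 1.4, -0.4]
opening: -0.001
```

Emit:
send_rows(
  deltas=[
    {"dp": [2.4,0.5,4.1],"turn": 0},
    {"dp": [2.4,0.5,4.1],"turn": 0},
    {"dp": [2.4,0.5,4.1],"turn": 0},
    {"dp": [2.4,0.5,4.1],"turn": 0},
    {"dp": [2.4,0.5,4.1],"turn": 0},
    {"dp": [2.4,0.5,4.1],"turn": 0},
    {"dp": [2.4,0.5,4.1],"turn": 0},
    {"dp": [2.4,0.5,4.1],"turn": 0},
    {"dp": [2.4,0.5,4.1],"turn": 0},
    {"dp": [2.4,0.5,4.1],"turn": 0},
    {"dp": [2.4,0.5,4.1],"turn": 0},
    {"dp": [0,0,0],"turn": 0},
  ],
)

```text
time_s: 3.3
eef_pos: [0.4871, -0.0632, 0.1842]
eef_rot: [-88.9, 0.2, -5.4]
force: [0.3, -0.9, -1.5]
opening: -0.0
```

Emit:
send_rows(
  deltas=[
    {"dp": [0.1,2.5,1.7],"turn": -0.02},
    {"dp": [0.0,2.5,1.5],"turn": 0},
    {"dp": [0,2.0,0],"turn": 0},
    {"dp": [0,0,0],"turn": 0},
  ],
)

```text
time_s: 3.7
eef_pos: [0.4911, -0.0286, 0.113]
eef_rot: [-89.0, 0.2, -4.6]
force: [-0.2, -0.4, 0.0]
opening: 0.004
```

Run:
```python
from plant import env, eyes
import cv2
im=eyes.snapshot('scene');cv2.imwrite('pics/s1.png',cv2.resize(im[180:400,80:380,::-1],None,fx=2.6,fy=2.6))
```

```text
(no output)
```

View pics/s1.png

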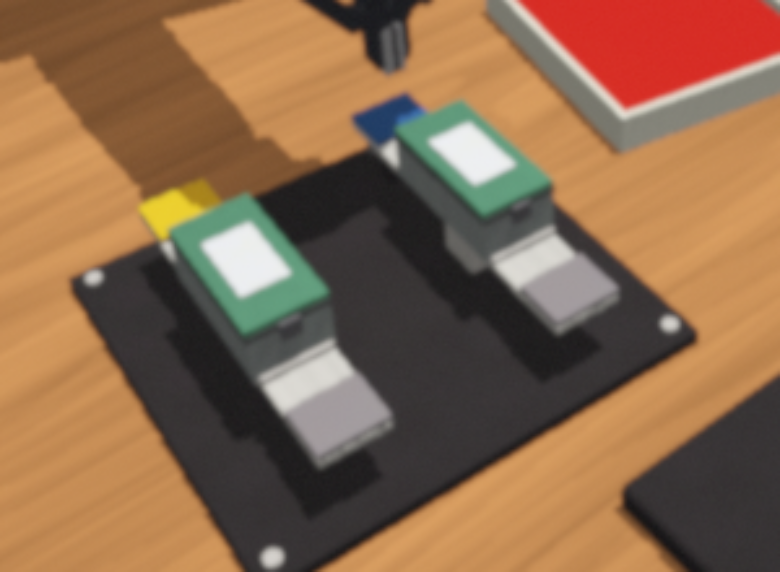

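The fingertips are centred over the blue tab at about (390,65), roughly 4 cm above it. Pressing now.

Emit:
send_rows(
  deltas=[
    {"dp": [0,2.0,-0.2],"turn": 0},
    {"dp": [0,1.5,0],"turn": 0},
    {"dp": [0,1.0,0],"turn": 0},
    {"dp": [0,0.8,0],"turn": 0},
    {"dp": [0,0.7,0],"turn": 0},
    {"dp": [0,0.5,0],"turn": 0},
  ],
)

```text
time_s: 4.35
eef_pos: [0.4961, -0.0338, 0.0532]
eef_rot: [-89.0, -0.5, -5.1]
force: [-2.4, 0.4, 11.0]
opening: 0.001
```

Emit:
send_rows(
  deltas=[
    {"dp": [0,0.2,0],"turn": 0},
    {"dp": [0,0.1,0],"turn": 0},
    {"dp": [0,0.1,0],"turn": 0},
    {"dp": [0,0.1,0],"turn": 0},
    {"dp": [0,0.1,0],"turn": 0},
    {"dp": [0,0.1,0],"turn": 0},
  ],
)

```text
time_s: 4.95
eef_pos: [0.4962, -0.0338, 0.0525]
eef_rot: [-89.1, -0.6, -5.2]
force: [-3.4, -0.1, 12.1]
opening: 0.001
```

Run:
```python
from plant import env, eyes
import cv2
im=eyes.snapshot('scene');cv2.imwrite('pics/s2.png',cv2.resize(im[180:400,80:380,::-1],None,fx=2.6,fy=2.6))
print(env.get_obs()['force'],env.get_obs()['eef_pos'])
```

```text
[-4.10793623  1.28635115 13.06815503] [ 0.49621428 -0.03381765  0.05253738]
```

View pics/s2.png

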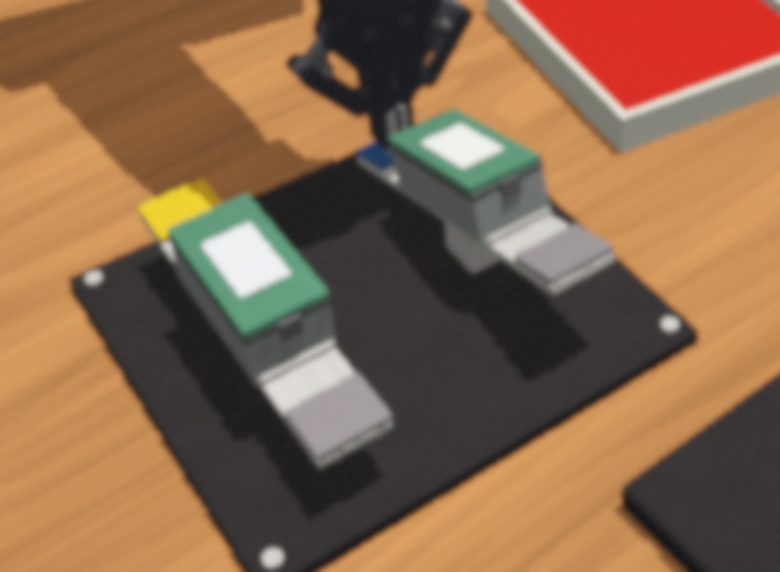

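The blue cradle is tilted against its stop, since the force has held at about 12 N with no further travel. I'll hold a little longer and then release.

Emit:
send_rows(
  deltas=[
    {"dp": [0,0.1,0],"turn": 0},
    {"dp": [0,0.1,0],"turn": 0},
    {"dp": [0,0.1,0],"turn": 0},
    {"dp": [0,0.1,0],"turn": 0},
    {"dp": [-0.2,-1.5,0],"turn": 0},
    {"dp": [0,-2.5,0],"turn": 0},
    {"dp": [0,-3,0],"turn": 0},
    {"dp": [0,0,0],"turn": 0},
    {"dp": [0,0,0],"turn": 0},
    {"dp": [0,0,0],"turn": 0},
    {"dp": [0,0,0],"turn": 0},
  ],
)

```text
time_s: 6.1
eef_pos: [0.4937, -0.0352, 0.1249]
eef_rot: [-89.2, -0.7, -5.3]
force: [-0.4, 0.4, -0.3]
opening: 0.001
```

Emit:
send_rows(
  deltas=[
    {"dp": [0,0,-4],"turn": 0},
    {"dp": [0,0,-4],"turn": 0},
    {"dp": [0,0,-4],"turn": 0},
    {"dp": [0,0,-2.5],"turn": 0},
    {"dp": [0,0,0],"turn": 0},
  ],
)

```text
time_s: 6.6
eef_pos: [0.4785, -0.1822, 0.1179]
eef_rot: [-89.0, -0.4, -5.0]
force: [-0.0, 0.1, -0.6]
opening: -0.001
```

Run:
```python
from plant import env, eyes
import cv2
im=eyes.snapshot('scene');cv2.imwrite('pics/s3.png',cv2.resize(im[180:400,80:380,::-1],None,fx=2.6,fy=2.6))
print(env.get_obs()['force'],env.get_obs()['eef_pos'])
```

```text
[ 0.31191662  0.01413383 -0.18318697] [ 0.47823972 -0.18071867  0.11768774]
```

View pics/s3.png

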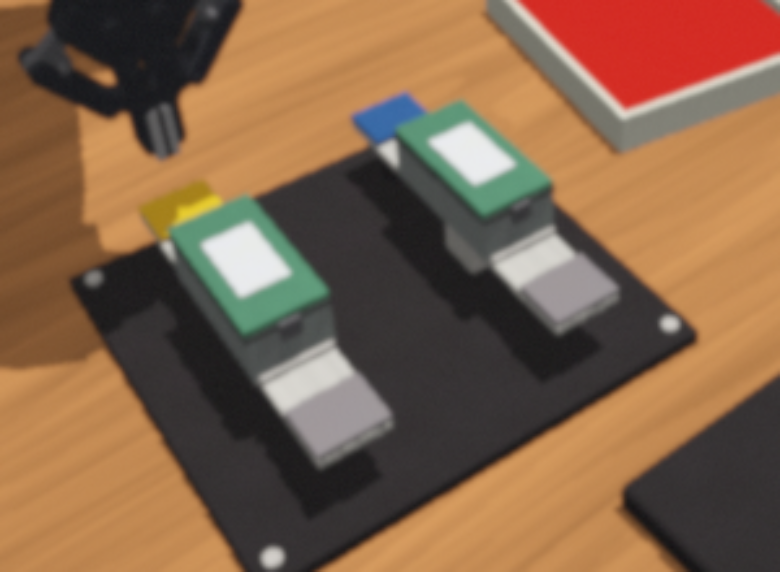

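The blue cradle is back level, with its tab at (390,118) as before the press, so that case is sound. The gripper is now over the yellow tab.

Emit:
send_rows(
  deltas=[
    {"dp": [0,2.3,0],"turn": 0},
    {"dp": [0,1.5,0],"turn": 0},
    {"dp": [0,1.0,0],"turn": 0},
    {"dp": [0,0.8,0],"turn": 0},
    {"dp": [0,0.7,0],"turn": 0},
    {"dp": [0,0.5,0],"turn": 0},
    {"dp": [0,0.3,0],"turn": 0},
    {"dp": [0,0.2,0],"turn": 0},
  ],
)

```text
time_s: 7.45
eef_pos: [0.48, -0.1761, 0.0457]
eef_rot: [-89.1, -0.4, -4.6]
force: [-7.5, 1.7, 25.5]
opening: -0.005
```

Emit:
send_rows(
  deltas=[
    {"dp": [0,0.15,0],"turn": 0},
    {"dp": [0,0.15,0],"turn": 0},
    {"dp": [0,0.1,0],"turn": 0},
    {"dp": [0,0.1,0],"turn": 0},
    {"dp": [0,0.1,0],"turn": 0},
    {"dp": [0,0.1,0],"turn": 0},
    {"dp": [0,0.1,0],"turn": 0},
    {"dp": [0,0.1,0],"turn": 0},
    {"dp": [0,0.1,0],"turn": 0},
  ],
)

```text
time_s: 8.35
eef_pos: [0.4792, -0.1759, 0.0502]
eef_rot: [-89.7, -0.5, -4.4]
force: [-3.5, -0.2, 10.9]
opening: -0.001
```

Run:
```python
from plant import env, eyes
import cv2
im=eyes.snapshot('scene');cv2.imwrite('pics/s4.png',cv2.resize(im[180:400,80:380,::-1],None,fx=2.6,fy=2.6))
print(env.get_obs()['force'],env.get_obs()['eef_pos'])
```

```text
[-2.99538516  1.23616245 11.07399643] [ 0.4791416  -0.17585569  0.05024048]
```

View pics/s4.png

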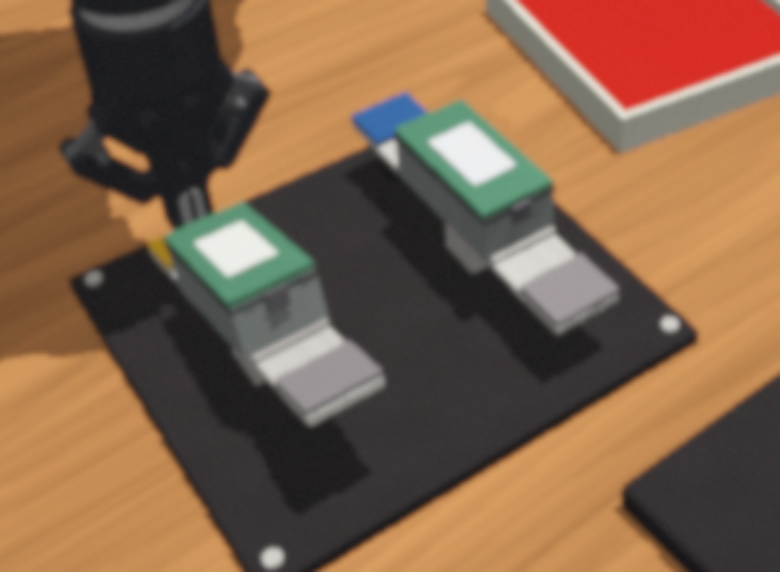

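The yellow cradle is down at its stop and was held for about a second. Next I release it, rise, and check.

Emit:
send_rows(
  deltas=[
    {"dp": [-0.2,-1.5,0],"turn": 0},
    {"dp": [0,-2.5,0],"turn": 0},
    {"dp": [0,-4,0],"turn": 0},
    {"dp": [0,-4,0],"turn": 0},
    {"dp": [0,0,0],"turn": 0},
    {"dp": [0,0,0],"turn": 0},
    {"dp": [0,0,0],"turn": 0},
    {"dp": [0,0,0],"turn": 0},
    {"dp": [0,0,0],"turn": 0},
    {"dp": [0,0,0],"turn": 0},
    {"dp": [0,0,0],"turn": 0},
  ],
  claw=1,
)

```text
time_s: 9.5
eef_pos: [0.4735, -0.1716, 0.1699]
eef_rot: [-89.4, -0.1, -4.2]
force: [0.2, 0.2, -0.3]
opening: 1.003
```

Run:
```python
from plant import env, eyes
import cv2
im=eyes.snapshot('scene');cv2.imwrite('pics/s5.png',cv2.resize(im[180:400,80:380,::-1],None,fx=2.6,fy=2.6))
im=eyes.snapshot('top');cv2.imwrite('pics/t5f.png',im[:,:,::-1]);cv2.imwrite('pics/t5.png',cv2.resize(im[105:280,265:450,::-1],None,fx=3.3,fy=3.3))
print(env.get_obs()['force'],env.get_obs()['eef_pos'])
```

```text
[-0.38476699 -0.18292929 -0.63792499] [ 0.47360408 -0.17172643  0.17015241]
```

View pics/s5.png

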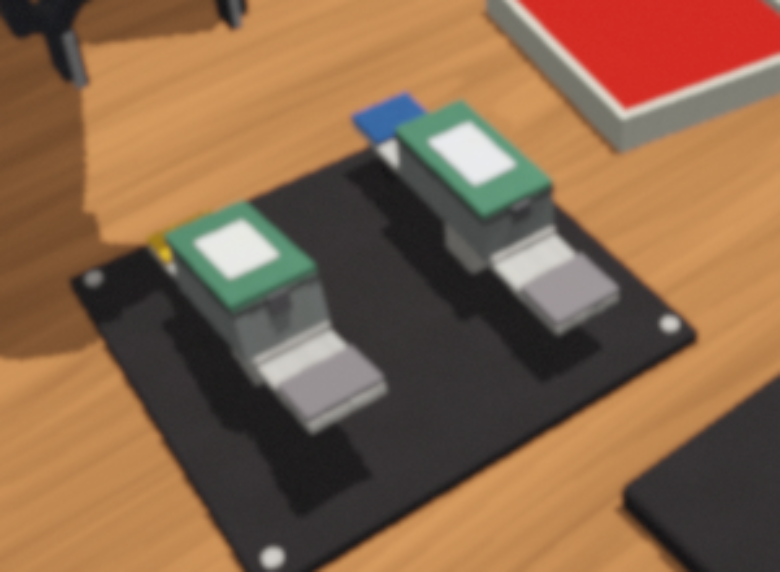

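View pics/t5.png

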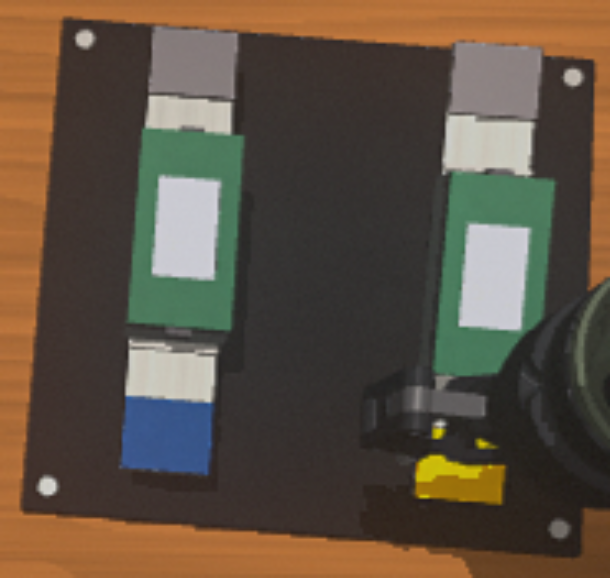

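Yellow stays down: its lid is shifted and tilted, and the far grey end is raised. Its case is therefore the loose one, and I'll move above it.

Emit:
send_rows(
  deltas=[
    {"dp": [3.5,0,-0.4],"turn": 0},
    {"dp": [3.5,0,-0.4],"turn": 0},
    {"dp": [2.8,0,-0.1],"turn": 0},
    {"dp": [0,0,0],"turn": 0},
    {"dp": [0,0,0],"turn": 0},
  ],
)

```text
time_s: 10.1
eef_pos: [0.5718, -0.1878, 0.1685]
eef_rot: [-89.4, 0.1, -4.3]
force: [-0.1, -0.7, 0.2]
opening: 0.998
```

Run:
```python
from plant import env, eyes
import cv2
from h import *
im=eyes.snapshot('wrist');
for p in [(.5685,-.1873,.093)]: print(proj('wrist',p))
cv2.imwrite('pics/w6.png',im[:,:,::-1])
print(env.get_obs()['eef_rot'],env.get_obs()['eef_pos'])
```

```text
[277.02670165 222.82815573]
[-8.93689728e+01  3.89654888e-02 -4.30107353e+00] [ 0.57178661 -0.18786554  0.16860709]
```

View pics/w6.png

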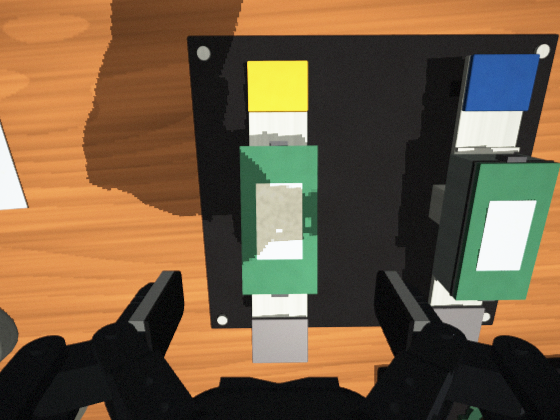

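The lid centre is at about (279,220) against a prediction of (277,223), and the jaws are aligned with it. Descending.

Emit:
send_rows(
  deltas=[
    {"dp": [0,3,0],"turn": 0},
    {"dp": [0,3,0],"turn": 0},
    {"dp": [0,2,0],"turn": 0},
    {"dp": [0,1.6,0],"turn": 0},
    {"dp": [0,0,0],"turn": 0},
    {"dp": [0,0,0],"turn": 0},
  ],
)

```text
time_s: 10.75
eef_pos: [0.5668, -0.1863, 0.072]
eef_rot: [-89.4, 0.1, -4.4]
force: [-0.1, -0.0, -0.7]
opening: 1.0
```

Emit:
send_rows(
  deltas=[
    {"dp": [0.4,0.5,-0.1],"turn": 0},
    {"dp": [0,0,0],"turn": 0},
  ],
)

```text
time_s: 10.95
eef_pos: [0.5714, -0.1881, 0.0687]
eef_rot: [-89.4, -0.0, -4.4]
force: [-0.3, 0.5, 0.1]
opening: 1.002
```

Emit:
send_rows(
  deltas=[
    {"dp": [0,0,0],"turn": 0},
    {"dp": [0,0,0],"turn": 0},
    {"dp": [0,0,0],"turn": 0},
    {"dp": [0,0,0],"turn": 0},
    {"dp": [0,0,0],"turn": 0},
    {"dp": [0,0,0],"turn": 0},
    {"dp": [0,0,0],"turn": 0},
  ],
  claw=-1,
  force=25,
)

```text
time_s: 11.65
eef_pos: [0.5728, -0.1884, 0.0706]
eef_rot: [-89.5, -0.2, -4.4]
force: [-0.6, -0.1, 0.7]
opening: 0.583
```

The opening of 0.583 is about 49.6 mm, so the case is gripped. Lifting.

Emit:
send_rows(
  deltas=[
    {"dp": [0,-0.8,0],"turn": 0},
    {"dp": [0,-1.5,0],"turn": 0},
    {"dp": [0,-2.5,0],"turn": 0},
    {"dp": [0,-2.5,0],"turn": 0},
    {"dp": [0,-2.0,0],"turn": 0},
    {"dp": [0,0,0],"turn": 0},
  ],
)

```text
time_s: 12.25
eef_pos: [0.5693, -0.1883, 0.1649]
eef_rot: [-89.3, 0.2, -4.4]
force: [0.1, -0.2, -5.1]
opening: 0.581
```

Run:
```python
from plant import env, eyes
import cv2
im=eyes.snapshot('scene');cv2.imwrite('pics/s7.png',cv2.resize(im[130:350,80:380,::-1],None,fx=2.6,fy=2.6))
o=env.get_obs();print(o['force'],o['moment'],o['eef_pos'],o['opening'])
```

```text
[ 0.80061576  0.07751086 -3.90818025] [-0.07828343 -0.0854487   0.03977557] [ 0.56852799 -0.18790054  0.16332046] 0.5853395783973977
```

View pics/s7.png

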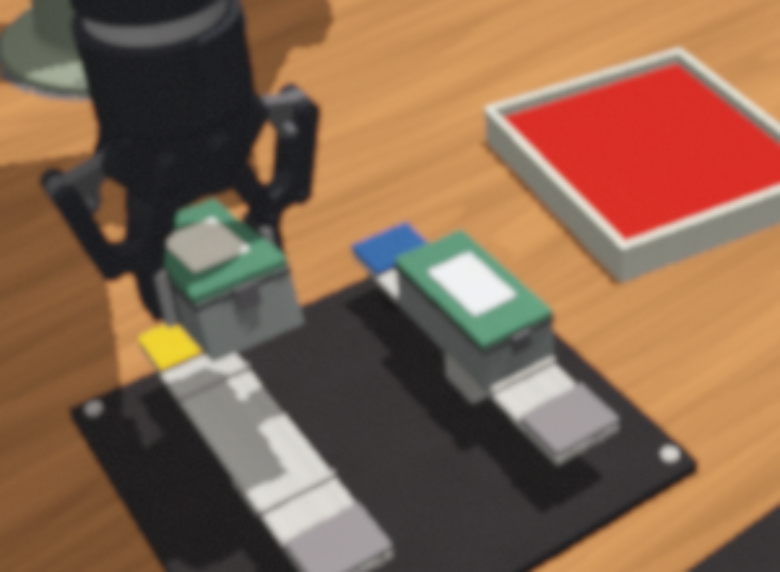

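Emit:
send_rows(
  deltas=[
    {"dp": [-0.6,0,2.0],"turn": 0},
    {"dp": [-1.2,0,4.0],"turn": 0},
    {"dp": [-1.2,0,4.0],"turn": 0},
    {"dp": [-1.2,0,4.0],"turn": 0},
    {"dp": [-1.2,0,4.0],"turn": 0},
    {"dp": [-1.2,0,4.0],"turn": 0},
    {"dp": [-1.2,0,4.0],"turn": 0},
    {"dp": [-1.2,0,4.0],"turn": 0},
    {"dp": [-1.2,0,4.0],"turn": 0},
    {"dp": [-1.0,0,3.0],"turn": 0},
    {"dp": [-0.6,0,2.0],"turn": 0},
    {"dp": [0,0,0],"turn": 0},
  ],
)

```text
time_s: 13.5
eef_pos: [0.46, 0.2295, 0.1523]
eef_rot: [-89.3, 2.1, -4.4]
force: [0.2, -1.2, -4.7]
opening: 0.583
```

Emit:
send_rows(
  deltas=[
    {"dp": [1.2,1.0,-0.4],"turn": 0.055},
    {"dp": [1.0,2.0,-0.4],"turn": 0.055},
    {"dp": [0,2.0,0],"turn": 0},
    {"dp": [0,2.0,0],"turn": 0},
    {"dp": [0,1.3,0],"turn": 0},
    {"dp": [0,0,0],"turn": 0},
    {"dp": [0,0,0],"turn": 0},
  ],
)

```text
time_s: 14.2
eef_pos: [0.4693, 0.2179, 0.0589]
eef_rot: [-90.1, 2.8, -10.9]
force: [-0.2, 0.8, -4.0]
opening: 0.58
```

Run:
```python
from plant import env, eyes
import cv2
im=eyes.snapshot('scene');cv2.imwrite('pics/s8.png',cv2.resize(im[50:270,200:500,::-1],None,fx=2.6,fy=2.6))
o=env.get_obs();print(o['force'],o['moment'],o['eef_pos'],o['opening'])
```

```text
[-0.02536461  0.13522712 -4.59565973] [-0.04456918 -0.02603109  0.02935213] [0.46916493 0.21789739 0.05896495] 0.5809252025672188
```

View pics/s8.png

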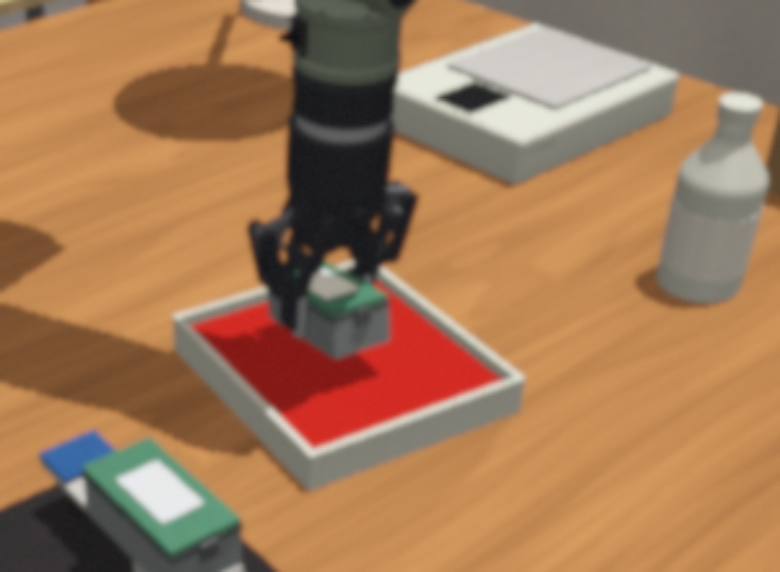

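Emit:
send_rows(
  deltas=[
    {"dp": [0.8,0.5,0],"turn": 0},
    {"dp": [0.4,0.4,0],"turn": 0},
    {"dp": [0,0.2,0],"turn": 0},
    {"dp": [0,0,0],"turn": 0},
    {"dp": [0,0,0],"turn": 0},
  ],
)

```text
time_s: 14.75
eef_pos: [0.4837, 0.2158, 0.0485]
eef_rot: [-90.0, 2.6, -10.9]
force: [0.5, -0.0, -5.2]
opening: 0.581
```

Emit:
send_rows(
  deltas=[
    {"dp": [0,0.2,0],"turn": 0},
    {"dp": [0,0.2,0],"turn": 0},
    {"dp": [0,0.1,0],"turn": 0},
    {"dp": [0,0,0],"turn": 0},
  ],
)

```text
time_s: 15.15
eef_pos: [0.4845, 0.216, 0.045]
eef_rot: [-89.9, 2.4, -10.9]
force: [-0.1, -1.0, -3.1]
opening: 0.581
```

Emit:
send_rows(
  deltas=[
    {"dp": [0,0.2,0],"turn": 0},
    {"dp": [0,0.1,0],"turn": 0},
    {"dp": [0,0.1,0],"turn": 0},
    {"dp": [0,0,0],"turn": 0},
  ],
  force=20,
)

```text
time_s: 15.55
eef_pos: [0.4861, 0.2157, 0.0424]
eef_rot: [-89.9, 2.2, -10.9]
force: [0.4, -2.5, 1.8]
opening: 0.583
```

Emit:
send_rows(
  deltas=[
    {"dp": [0,0.1,0],"turn": 0},
    {"dp": [0,0.1,0],"turn": 0},
    {"dp": [0,0.1,0],"turn": 0},
  ],
)

```text
time_s: 15.85
eef_pos: [0.4874, 0.2155, 0.0399]
eef_rot: [-89.9, 2.0, -10.9]
force: [0.9, -2.1, 5.9]
opening: 0.584
```

Run:
```python
from plant import env, eyes
import cv2
im=eyes.snapshot('scene');cv2.imwrite('pics/s9.png',cv2.resize(im[120:250,260:420,::-1],None,fx=4.5,fy=4.5))
o=env.get_obs();print(o['force'],o['moment'],o['eef_pos'],o['opening'])
```

```text
[ 1.44936117 -2.58430202  5.48390301] [-0.47777283  0.082669    0.04856485] [0.48742343 0.21552008 0.03981052] 0.5824216476823753
```

View pics/s9.png

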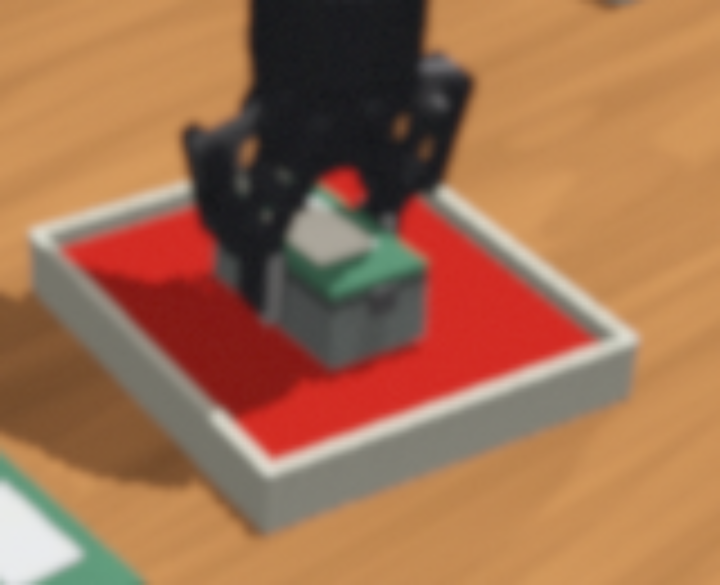

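The case has rotated in the grip and is nearly level. The net push on the floor is about 10 N, so I'll go down a touch more.

Emit:
send_rows(
  deltas=[
    {"dp": [0,0.1,0],"turn": 0},
    {"dp": [0,0.1,0],"turn": 0},
  ],
)

```text
time_s: 16.1
eef_pos: [0.4883, 0.2154, 0.0381]
eef_rot: [-89.9, 1.9, -10.9]
force: [0.5, -2.3, 4.1]
opening: 0.582
```

Emit:
send_rows(
  deltas=[
    {"dp": [0,0.1,0],"turn": 0},
  ],
)

```text
time_s: 16.2
eef_pos: [0.4888, 0.2153, 0.0372]
eef_rot: [-89.9, 1.9, -11.0]
force: [0.8, -2.7, 5.2]
opening: 0.582
```

Emit:
send_rows(
  deltas=[
    {"dp": [0,0,0],"turn": 0},
    {"dp": [0,0,0],"turn": 0},
    {"dp": [0,0,0],"turn": 0},
    {"dp": [0,0,0],"turn": 0},
  ],
  claw=0.4,
)

```text
time_s: 16.6
eef_pos: [0.4869, 0.2162, 0.0356]
eef_rot: [-89.8, 2.1, -10.9]
force: [-0.7, -0.2, -0.4]
opening: 0.706
```

Emit:
send_rows(
  deltas=[
    {"dp": [0,-0.5,0],"turn": 0},
    {"dp": [0,-1.5,0],"turn": 0},
    {"dp": [0,-2.5,0],"turn": 0},
    {"dp": [0,-4,0],"turn": 0},
    {"dp": [0,-4,0],"turn": 0},
    {"dp": [0,-4,0],"turn": 0},
    {"dp": [-3,-3,0],"turn": 0},
    {"dp": [-3,0,0],"turn": 0},
    {"dp": [-3,0,0],"turn": 0},
    {"dp": [0,0,0],"turn": 0},
  ],
  claw=0.7,
)

```text
time_s: 17.6
eef_pos: [0.4028, 0.2321, 0.2447]
eef_rot: [-89.7, 2.2, -11.0]
force: [1.2, 0.6, -0.2]
opening: 0.85
```

Run:
```python
from plant import env, eyes
import cv2
im=eyes.snapshot('scene');cv2.imwrite('pics/s10.png',cv2.resize(im[120:400,60:430,::-1],None,fx=2.1,fy=2.1))
o=env.get_obs();print(o['time_s'],o['force'],o['eef_pos'],o['opening'])
```

```text
17.65 [ 0.27699313 -0.07523165  0.67511921] [0.40469413 0.23204421 0.24473822] 0.854703971113
```

View pics/s10.png

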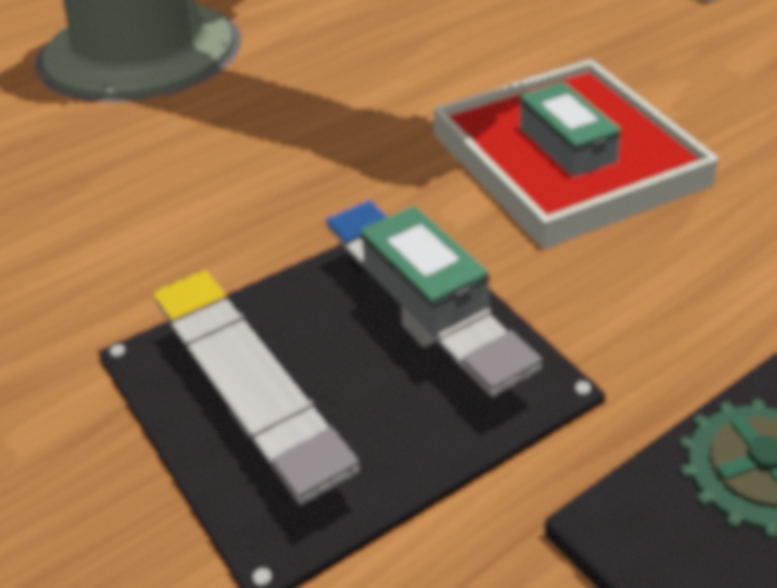

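The loose case lies flat in the tray at about (570,130). The sound case is level on the blue cradle at about (425,270), and the arm is clear of everything.

```bash
python3 -c "
from plant import job_done
print(job_done())"
```

```text
the job is handed in; nothing more can be done
None
```

The loose case was the one on the yellow-tabbed cradle. It now lies flat in the red-floored tray, and the sound case is still on the level blue cradle. I handed the job in at about 17.7 s; no verdict was reported.

- **Finding the case:** I pressed each tab to its stop and held it for about a second. The blue cradle sprang back level; the yellow one stayed down.
- **Setting it down:** The yellow case was still tilted in the grip, so I lowered it until its low end touched the tray floor. I then pressed lightly (about 10 N on the floor, under the 25 N limit) so it turned nearly level before I let go.
- **Last checks:** The final picture showed both cases where they should be and the gripper clear of everything, with only noise on the force reading (under 1 N).
- **Not measured:** I had no direct reading of how far the tray floor moved. I judged it unharmed from the low force and the picture. The yellow press briefly peaked at about 26 N on the tool, within its limits.

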